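Hang the resin cuff and hold the inspection mirror on its mark

TASK

Hang the mint resin cuff over the middle part of the steel bar, its coral dot facing the inspection mirror, and let it settle there. Then take the orange post behind the sprung mirror and turn the mirror until the bench camera, looking into the middle of the mirror, sees the coral dot (the reflected red aiming beam points straight at the dot). Finish while holding the mirror still at that angle, as it springs back if let go, and leave the jar, the stone and the file where they are.

Things in the scene. Friction and masses are not known exactly. Their poses are not given: they have to be found in the camera images.
- cuff_center (a point): Centre, half-way up, of the loose mint resin cuff, a stiff upside-down U standing on its leg ends: 58 mm across the legs (its y), 36 wide (x, the way the tunnel runs), 62 high, walls 6, about 70 g. Legs straight up to 42 mm from their ends (grip across the 58 mm, up to 10 mm below this centre), then sloping in to the crown. 46 mm between legs; the crown's underside is 25 mm above this centre.
- cuff_mark (a point): Coral dot, 16 mm across, on the outside of the cuff's +y leg, 29 mm from the cuff's middle plane and 22 mm above the leg ends (9 mm below the cuff's centre). Axes as the cuff: its y points out of the dot.
- rail: Fixed wooden drying rail: steel bar 12 mm thick along its x on posts at x = -115 and +115 mm. Origin on the bench under the bar's middle; +y side faces the mirror. Bar axis 160 mm up. A cuff hung on it has its centre 141 and its dot 132 mm above the bench. The middle part of the bar is within 70 mm of its middle.
- bar_mid (a point): Middle of the bar, on its axis, 160 mm above the bench.
- stand: Fixed inspection stand. Origin on the bench under the mirror's upright hinge axis; x points from the mirror to the camera, z up.
- lens (a point): Front of the bench camera's lens, 239 mm from the hinge axis along the stand's x, 132 mm above the bench. It looks straight at the middle of the mirror; a thin red aiming beam marks its line of sight.
- glass_mid (a point): Middle of the mirror's glass (60 mm wide, 50 mm high, frame top 160 mm above the bench), on the hinge axis, 132 mm above the bench. Its x axis is the mirror's normal, out of the reflecting face.
- post_grip (a point): Grip point on the orange upright post, 12 mm thick, that turns with the mirror: on a brass lever 85 mm behind the hinge axis, opposite to the normal. Grip point 155 mm above the bench; the post is free from 95 mm (top of the lever) to 175 mm (its top). Axes as the mirror.
- mirror (a joint): Turn of the mirror and post about the upright hinge, rad: 0 at rest on its stop, up to 0.95, growing clockwise seen from above. The normal lies (0.15 + value) rad clockwise from the stand's x. A spring (0.25 N m/rad, preload 0.06 N m) always turns it back to 0: holding takes 1 to 4 N at the post.
- sightline: The camera's line of sight after the mirror (reflected red aiming beam, drawn 130 mm long). Origin at the middle of the glass, x along the reflected line, z up. By the law of reflection it lies 2 x (0.15 + mirror value) rad clockwise from the stand's x. The camera sees the dot when the dot lies on this x axis.
- jar: Bystander: pink pigment jar, 52 mm across, 70 mm high, loose. Origin under its centre.
- stone: Bystander: mint faceted resin stone, 56 mm across, 40 mm high, loose. Origin under its centre.
- file: Bystander: flat steel file with wooden handle lying on the bench, 220 mm long (along its x, from -95 to +125 mm), 24 mm wide, 18 mm high, loose.

How it is judged:
On the way:
1. the cuff hangs over the middle part of the bar, dot towards the mirror, let go (x of cuff_center in the frame of rail between -0.07 and 0.07 m and y of cuff_center in the frame of rail between -0.02 and 0.02 m and z of cuff_center in the frame of rail between 0.125 and 0.155 m and y of cuff_mark in the frame of rail above 0.012 m and angle between cuff_center's own z axis and vertical below 0.4 rad and angle between the x axis of cuff_center and the x axis of rail, either way round below 0.4 rad and contact force between cuff and rail above 0.2 N and contact force between the fingers and cuff below 0.05 N and linear speed of cuff below 0.05 m/s), for 0.3 s.
At the end, for the whole second after the job is handed in: Cuff hangs still and free on the bar, within 70 mm of its middle, upright and square within 0.4 rad, dot to the mirror; the reflected line of sight passes within 15 mm sideways and 20 mm in height of the dot; fingers hold the mirror (over 0.3 N), off its stop (over 0.08 rad) and still (all of step 1 and y of cuff_mark in the frame of sightline between -0.015 and 0.015 m and z of cuff_mark in the frame of sightline between -0.02 and 0.02 m and x of cuff_mark in the frame of sightline above 0.08 m and contact force between the fingers and mirror above 0.3 N and value of joint mirror above 0.08 rad and velocity of joint mirror between -0.05 and 0.05 rad/s); the arm keeps its last pose, push and grip.
It fails at once if the jar is moved more than 30 mm (distance of jar from where it was at the start of the episode above 0.03 m).
It fails at once if the stone is moved more than 30 mm (distance of stone from where it was at the start of the episode above 0.03 m).
It fails at once if the file is moved more than 30 mm (distance of file from where it was at the start of the episode above 0.03 m).
It also fails if it takes over 56 s, if anything falls off the work surface, if the arm or the gripper's body presses on something with over 40 N, if the wrist force passes 120 N, or if a joint passes its speed limit or range.

ROBOT

A 7-joint arm with a two-finger parallel gripper is mounted at the origin on the work surface. World frame = base frame: x ahead of the robot, y to its left, z up, the work surface at z = 0. Lengths are in m, angles in rad, forces in N, time in s.
With the tool pointing down it reaches from about 0.425 to 1.025 m from the base axis. Payload 9.4 kg.
Tool frame: the origin (TCP) lies at the very end of the fingers, on their centre line; the grasp point (between the pads) lies 19 mm behind it; z points along the fingers, y is the line along which they close (so a half turn about z gives the same grasp; the last joint's range is limited). The gripper opens to 93 mm and grips with 3 to 60 N. Pads are 15 mm wide; open, the fingers measure 128 mm over their backs; the gripper's body (75 mm by 188 mm) begins 65 mm behind the grasp point.
Start: joints at [-1.304, 0.599, -0.003, 1.599, 0.002, 0.943, -0.08], TCP at [0.244, 0.683, 0.219] pointing down, gripper open.
Joint ranges: [-2.57, 2.57], [-0.35, 1.97], [-1.29, 1.29], [0.11, 2.56], [-1.05, 4.19], [0.11, 1.86], [-2.63, 2.63]. Speed limits (rad/s): [2.22, 2.22, 3.01, 3.01, 3.14, 3.14, 3.14].

INTERFACE

Orientations are given as a unit quaternion [w, x, y, z].
In Python, from rig import sensors, get_image, calibration, workorder gives the robot as it stands.
- The arm moves only by the tool play_rows, never from a script. Its argument "deltas" is a list that holds one entry, the list of rows, each a list of 4 numbers: the shift along the tool's x, y, z in m, then the turn about the tool's z in degrees. In form: [[[x, y, z, yaw], ...]]. A call has 1 to 10 rows; each row shifts and turns the commanded pose from where the row before left it, along the tool's axes as they then stand; what a row does not reach is not made up. A row lasts 1/8 s, in which the tool goes at most 62.5 mm and 10.7 degrees, less where a joint would pass 70% of its speed; a pose out of reach is approached as far as the arm can. A call with a gripper value outside its range is refused whole. "jaw" is the closure, from 0 (fully open) to 1 (shut), set as the call begins (left out, the last holds). The fingers move at their own pace and stop on an object; the grip force is fixed at half the most. Time passes only in rows, so rows that do not move let the fingers close. It gives the time, the measured TCP pose, the force, the opening and the grip force at its end, in the units of the state.
- sensors.observe(): the state, without advancing time (a new reading comes with each control period).
- get_image(name): name is "scene" or "side" or "wrist"; returns (picture, depth): 400x640x3 uint8, red, green, blue; 400x640 float32, m along the optical axis (not along the pixel's ray), 0 where there is no reading.
- calibration(name): a dict with "mtx" (3x3 intrinsics, pixels), "R" (3x3) and "t" (3): a world point X has camera coordinates R X + t. Camera axes: x right, y down, z forward; pixel columns grow to the right and rows downward; lengths in m; the calibration is good to about 2 mm. A picture is of the moment at which its call begins: read the wrist's pose just before it. calibration takes no time and is no camera call; for the wrist camera it gives the pose at the moment of the call.
- workorder.sign_off(): hands the job in; it is judged then, once.
The state is a dict: "time_s": time; "joints": joint angles; "dq": joint speeds; "effort": joint torques, N m; "tool_pos": TCP position; "eef_rot": TCP orientation; "ft_force": force on the tool from outside, world axes, zero at the start; "wrist_torque": the same for the moment, N m; "opening": opening from 0.0 (shut) to 1.0 (fully open); "finger_force": force on a finger pad.
Only numpy, scipy, OpenCV 4.12 (cv2) and the standard library are available. Lean on these libraries where they do the work, as an engineer would, in place of code of your own. Each camera call takes 0.05 s, during which the arm holds its last target. There are 200 camera calls.

## Working session

There is one attempt and no reset: what is moved stays moved. The work goes in short steps, Python scripts to look and compute and a tool call to move; the robot and the scene stay as the last step left them, time stands still between calls to the robot, and variables do not carry over. Pictures are saved under pics/ and viewed, at most 10 in all, crops included, and the job is handed in when it is done.

Besides the shell and the picture viewer there is one more tool, called after ">>>" as name([rows], argument=value, ...), one row to a line, values as JSON. play_rows: Moves the arm, as the interface text tells. Its arguments: {"type":"object","properties":{"deltas":{"type":"array","items":{"type":"array","items":{"type":"array","items":{"type":"number"}}}},"jaw":{"type":"number"}},"required":["deltas"]}

```bash
mkdir -p pics; ls
cat > h.py <<'E'
import numpy as np, cv2
from rig import sensors,get_image,calibration,workorder
def world(name,depth,us,vs,cal=None):
    c=cal or calibration(name); K=np.array(c["mtx"]);R=np.array(c["R"]);t=np.array(c["t"])
    us=np.asarray(us);vs=np.asarray(vs)
    d=depth[vs,us]
    p=np.stack([(us-K[0,2])/K[0,0]*d,(vs-K[1,2])/K[1,1]*d,d],-1)
    return (p-t)@R
E
python3 - <<'E'
from h import *
s=sensors.observe();print(s)
for n in ("scene","side","wrist"):
    c=calibration(n);im,d=get_image(n);np.savez(f"{n}0.npz",im=im,d=d,**c)
    cv2.imwrite(f"pics/{n}0.png",im[:,:,::-1]);print(n,np.round(-np.array(c["R"]).T@c["t"],3),np.round(np.array(c["R"]),2).tolist())
E
```

```text
pics
{'time_s': 0.0, 'joints': array([-1.30369659,  0.60012993, -0.00257547,  1.60011589,  0.00181215,
        0.94285924, -0.07977647]), 'dq': array([-0.00025818, -0.0005598 ,  0.00033395, -0.00134623,  0.00100177,
        0.00030725, -0.00046016]), 'effort': array([-1.22919835e-03, -7.65053344e+01,  1.49724450e+00, -2.52349252e+01,
       -5.23295067e-02,  1.68818934e-02,  1.88420586e-04]), 'tool_pos': array([0.24421462, 0.68213058, 0.21776101]), 'eef_rot': array([-6.42535959e-05,  1.70997442e-01,  9.85271183e-01, -7.52322572e-04]), 'ft_force': array([-0.03084744,  0.38860903,  0.30351565]), 'wrist_torque': array([ 0.01048539,  0.04342763, -0.01730054]), 'finger_force': 0.0, 'opening': 1.0006903755024157}
scene [1.656 0.369 1.032] [[-0.29, 0.96, -0.02], [0.6, 0.16, -0.78], [-0.74, -0.24, -0.62]]
side [0.406 0.628 0.897] [[-0.96, -0.27, -0.01], [-0.21, 0.74, -0.64], [0.18, -0.61, -0.77]]
wrist [0.17  0.709 0.383] [[0.34, 0.94, -0.0], [0.9, -0.32, 0.29], [0.27, -0.1, -0.96]]
```

View pics/scene0.png

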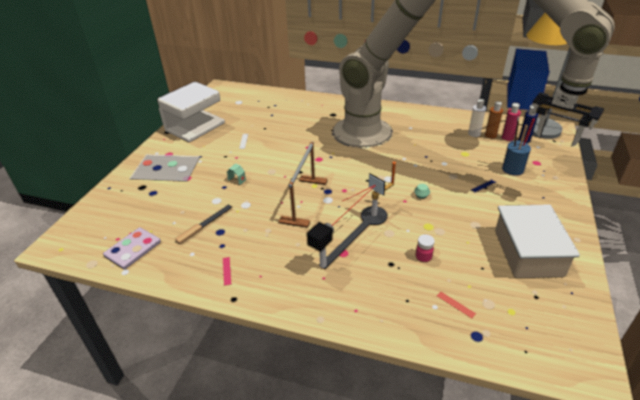

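View pics/side0.png

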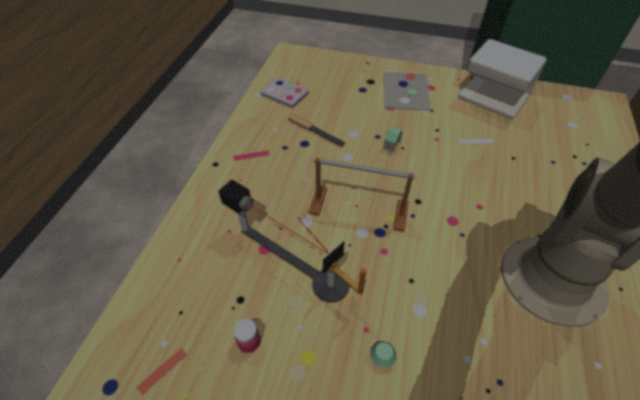

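The pictures show the cuff at scene (236,174) and side (394,139), the bar from side (318,160) to (410,178), the mirror at side (333,258), the orange post at side (362,280) and the lens at side (235,195). The stone is at side (383,353), the jar at side (247,335) and the file at side (318,131).

Run:
```python
from h import *
V,U=np.mgrid[0:400,0:640]
H=np.zeros((760,800,3),np.uint8); 
allp={}
for n in ("side","scene"):
    f=np.load(f"{n}0.npz"); im=f["im"];d=f["d"]
    p=world(n,d,U,V,{k:f[k] for k in("mtx","R","t")}); p[d==0]=9
    allp[n]=(im,p)
    hsv=cv2.cvtColor(im,cv2.COLOR_RGB2HSV)
    def rep(name,m,):
        q=p[m]; 
        if len(q)<5: print(n,name,len(q));return
        print(n,name,len(q),"med",np.round(np.median(q,0),3),"min",np.round(np.percentile(q,3,axis=0),3),"max",np.round(np.percentile(q,97,axis=0),3))
    reg=lambda u0,u1,v0,v1:(U>=u0)&(U<=u1)&(V>=v0)&(V<=v1)
    h,s,v=[hsv[...,i].astype(int) for i in range(3)]
    mint=(h>60)&(h<95)&(s>60)&(p[...,2]>.008)&(p[...,2]<.2)
    cuff=reg(*((380,410,120,160) if n=="side" else (220,250,160,190)))
    stone=reg(*((365,402,338,372) if n=="side" else (410,435,178,204)))
    rep("cuff",mint&cuff);rep("stone",mint&stone)
    coral=cuff&((h<12)|(h>170))&(s>90); print("coral in cuff",[(int(a),int(b)) for a,b in zip(U[coral],V[coral])][:6],coral.sum())
    orange=(h>5)&(h<20)&(s>150)&reg(*((340,375,260,300) if n=="side" else (385,400,158,190)))&(p[...,2]>.1)
    rep("post",orange)
    bar=reg(*((312,418,152,186) if n=="side" else (285,318,140,195)))&(p[...,2]>.145)&(p[...,2]<.175)
    q=p[bar]; 
    if len(q)>10:
        c,_,w=None,None,None
        l=cv2.fitLine(q[:,:2].astype(np.float32),cv2.DIST_HUBER,0,.01,.01).ravel()
        t=(q[:,:2]-l[2:])@l[:2]; print(n,"bar dir",l[:2],"ends",l[2:]+l[:2]*t.min(),l[2:]+l[:2]*t.max(),"z",np.median(q[:,2]))
    jar=reg(*((230,265,315,355) if n=="side" else (412,438,234,264)))&(p[...,2]>.02); rep("jar",jar)
    lens=reg(*((215,255,175,215) if n=="side" else (303,336,220,252)))&(p[...,2]>.08);rep("cam",lens)
    mir=reg(*((318,348,240,275) if n=="side" else (366,388,172,196)))&(p[...,2]>.1);rep("mirror",mir)
    fl=reg(*((285,345,115,147) if n=="side" else (175,235,203,245)))&(p[...,2]>.006)&(v<140);rep("file",fl)
    crop=im[110:160,360:430] if n=="side" else im[150:200,205:275]
    sub=cv2.resize(crop[:,:,::-1],None,fx=8,fy=8,interpolation=cv2.INTER_CUBIC)
    (A:=globals().setdefault("A",[])).append(sub[:400,:400])
cv2.imwrite("pics/cuffcrop.png",np.hstack(A))
```

```text
side cuff 148 med [ 0.452 -0.345  0.053] min [ 0.437 -0.381  0.016] max [ 0.468 -0.33   0.063]
side stone 201 med [0.365 0.312 0.033] min [0.343 0.292 0.025] max [0.385 0.321 0.041]
coral in cuff [(387, 144), (388, 144), (389, 144), (387, 145), (388, 145), (389, 145)] 13
side post 100 med [0.438 0.208 0.143] min [0.434 0.201 0.101] max [0.442 0.21  0.175]
side bar dir [0.9990597  0.04335671] ends [ 0.37384981 -0.08701918] [ 0.62364849 -0.07617854] z 0.16321132844711628
side jar 648 med [0.644 0.35  0.068] min [0.625 0.325 0.025] max [0.668 0.368 0.072]
side cam 837 med [0.769 0.078 0.153] min [0.735 0.043 0.111] max [0.809 0.095 0.159]
side mirror 406 med [0.51  0.166 0.136] min [0.493 0.138 0.106] max [0.543 0.194 0.161]
side file 394 med [ 0.712 -0.357  0.013] min [ 0.604 -0.394  0.007] max [ 0.802 -0.308  0.022]
scene cuff 102 med [ 0.458 -0.352  0.05 ] min [ 0.44  -0.388  0.013] max [ 0.474 -0.334  0.063]
scene stone 119 med [0.379 0.299 0.032] min [0.356 0.281 0.016] max [0.393 0.316 0.04 ]
coral in cuff [(242, 177), (243, 177), (241, 178), (242, 178), (243, 178), (242, 179)] 6
scene post 46 med [0.443 0.205 0.148] min [0.438 0.199 0.105] max [0.446 0.208 0.174]
scene bar dir [0.99883395 0.0482774 ] ends [ 0.37729856 -0.08955092] [ 0.62892173 -0.07738903] z 0.1621550826536739
scene jar 366 med [0.665 0.343 0.059] min [0.633 0.32  0.021] max [0.678 0.366 0.071]
scene cam 628 med [0.794 0.07  0.148] min [0.745 0.035 0.11 ] max [0.816 0.093 0.158]
scene mirror 273 med [0.516 0.164 0.133] min [0.498 0.136 0.104] max [0.536 0.192 0.159]
scene file 192 med [ 0.673 -0.346  0.009] min [ 0.608 -0.39   0.006] max [ 0.802 -0.315  0.014]
```

View pics/cuffcrop.png

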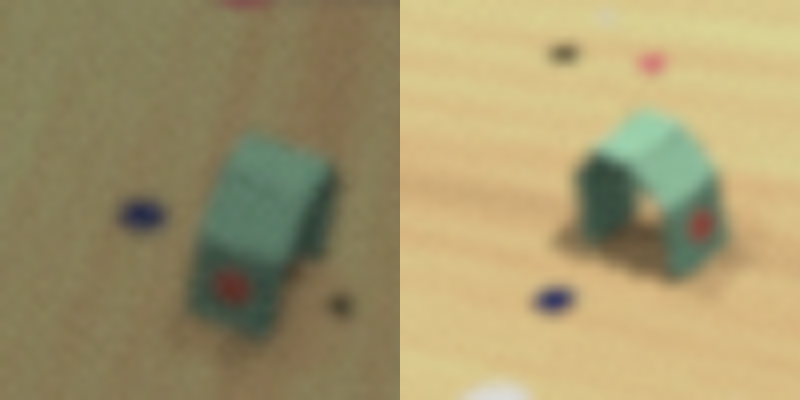

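```bash
cat >> h.py <<'E'
def theta():
    from scipy.spatial.transform import Rotation as Ro
    q=sensors.observe()["eef_rot"]; R=Ro.from_quat(np.r_[q[1:],q[0]]).as_matrix(); return np.degrees(np.arctan2(R[1,1],R[0,1]))
def plan(target,th=None):
    """total shift in tool axes from the measured pose (turn done first)"""
    s=sensors.observe();p=s["tool_pos"];t0=theta();th=t0 if th is None else th
    d=np.array(target)-p;c,sn=np.cos(np.radians(th)),np.sin(np.radians(th))
    r=np.array([-sn*d[0]+c*d[1],c*d[0]+sn*d[1],-d[2]]);n=int(np.ceil(np.linalg.norm(r)/.06))
    print("t",round(s["time_s"],2),"pos",np.round(p,4),"th",round(t0,2),"yaw",round(t0-th,2),"shift",np.round(r,4),"rows",n,"per",np.round(r/n,4))
E
python3 - <<'E'
from h import *
plan([.50,.40,.30],90);
E
```

```text
t 0.15 pos [0.2443 0.6822 0.2179] th 70.31 yaw -19.69 shift [-0.2557 -0.2822 -0.0821] rows 7 per [-0.0365 -0.0403 -0.0117]
```

>>> play_rows([
  [[0,0,-0.02,-10],[0,0,-0.02,-9.7],[-0.0365,-0.0405,-0.006,0],[-0.0365,-0.0405,-0.006,0],[-0.0365,-0.0405,-0.006,0],[-0.0365,-0.0405,-0.006,0],[-0.0365,-0.0405,-0.006,0],[-0.0365,-0.0405,-0.006,0],[-0.0365,-0.0405,-0.006,0]],
])

```text
time_s: 1.27
tool_pos: [0.5008, 0.3975, 0.3007]
eef_rot: [-0.0, -0.0, 1.0, -0.0]
ft_force: [0.8, 0.3, 0.3]
opening: 1.002
finger_force: 0.0
```

>>> play_rows([
  [[0,-0.055,-0.01,0],[0,-0.055,-0.01,0],[0,-0.055,-0.01,0],[0,-0.055,-0.01,0],[0,-0.055,0,0],[0,-0.055,0,0],[0,0,0,0],[0,0,0,0],[0,0,0,0]],
])

```text
time_s: 2.4
tool_pos: [0.4999, 0.0706, 0.3405]
eef_rot: [-0.0, -0.001, 1.0, 0.0]
ft_force: [-0.1, -0.4, 0.5]
opening: 0.998
finger_force: 0.0
```

Run:
```python
from h import *
s=sensors.observe();plan([.455,-.357,.25],90)
c=calibration("wrist");im,d=get_image("wrist");np.savez("w1.npz",im=im,d=d,**c);cv2.imwrite("pics/w1.png",im[:,:,::-1])
print(c["mtx"][0,0], s["joints"])
```

```text
t 2.4 pos [0.4999 0.0706 0.3405] th 90.13 yaw 0.13 shift [ 0.0449 -0.4276  0.0905] rows 8 per [ 0.0056 -0.0534  0.0113]
282.6817213264639 [-0.2744675   0.19984437  0.02676791  1.93919314 -0.00671471  1.00278856
  1.32846278]
```

View pics/w1.png

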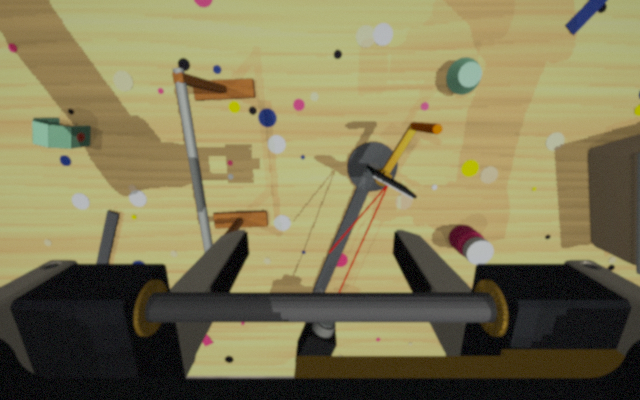

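The wrist view shows the bar from (180,75) to (210,245), the post top at (437,129) and the mirror's top edge from (368,170) to (414,197). The cuff is at (60,133) with its dot at (80,137).

Run:
```python
from h import *
f=np.load("w1.npz");im=f["im"];d=f["d"];V,U=np.mgrid[0:400,0:640]
p=world("wrist",d,U,V,{k:f[k] for k in("mtx","R","t")});p[d==0]=9
h,s,v=[cv2.cvtColor(im,cv2.COLOR_RGB2HSV)[...,i].astype(int) for i in range(3)]
reg=lambda u0,u1,v0,v1:(U>=u0)&(U<=u1)&(V>=v0)&(V<=v1)
def line(n,m):
    q=p[m];l=cv2.fitLine(q[:,:2].astype(np.float32),cv2.DIST_HUBER,0,.01,.01).ravel();t=(q[:,:2]-l[2:])@l[:2];t0,t1=np.percentile(t,[1,99])
    print(n,len(q),"ang",np.degrees(np.arctan2(l[1],l[0])).round(2),"ends",(l[2:]+l[:2]*t0).round(4),(l[2:]+l[:2]*t1).round(4),"z",np.percentile(q[:,2],[3,50,97]).round(3))
line("bar",reg(170,215,65,250)&(p[...,2]>.15)&(p[...,2]<.18)&(s<60))
line("frame",reg(355,422,155,205)&(p[...,2]>.148)&(p[...,2]<.17))
m=reg(425,445,118,140)&(p[...,2]>.165);print("post",m.sum(),p[m].mean(0).round(4),p[m].min(0),p[m].max(0))
m=reg(300,345,318,380)&(p[...,2]>.1)&(p[...,2]<.18);
if m.sum()>5: print("cam",m.sum(),p[m].min(0),p[m].max(0))
# foot disc centre
m=(reg(340,400,135,195)&(p[...,2]<.03)&(v<120));q=p[m];print("disc",q.min(0).round(3),q.max(0).round(3),m.sum())
# stand arm dark strip
m=reg(320,365,190,300)&(v<110)&(p[...,2]<.1)&(p[...,2]>.006)&(s<90);line("arm",m)
m=reg(30,95,115,150)&(h>60)&(h<95)&(s>50)&(p[...,2]>.02);q=p[m];print("cuff",len(q),q.min(0),q.max(0));
r=cv2.minAreaRect(p[m&(p[...,2]>.05)][:,:2].astype(np.float32)*1000);print(r)
m=reg(70,95,125,150)&((h<12)|(h>170))&(s>90)&(p[...,2]>.01);print("dot",m.sum(),p[m].mean(0) if m.any() else 0)
```

```text
bar 1663 ang 2.38 ends [ 0.3741 -0.0885] [ 0.5905 -0.0795] z [0.161 0.165 0.166]
frame 298 ang 61.08 ends [0.4921 0.1354] [0.5231 0.1915] z [0.151 0.158 0.16 ]
post 111 [0.4369 0.2019 0.1731] [0.4311841  0.19685087 0.16513518] [0.44221392 0.20847191 0.17607395]
cam 1173 [0.7312664  0.03618232 0.11033357] [0.78003993 0.09514097 0.15863409]
disc [ 0.468  0.117 -0.002] [0.564 0.204 0.03 ] 1528
arm 1070 ang -19.69 ends [0.5551 0.1433] [0.7596 0.0701] z [0.007 0.009 0.011]
cuff 1014 [ 0.43030123 -0.38242853  0.02003024] [9. 9. 9.]
((4708.73974609375, 4319.6669921875), (12699.5986328125, 43.338863372802734), 47.67872619628906)
dot 54 [ 0.45947351 -0.33299257  0.02253209]
```

>>> play_rows([
  [[0.0055,-0.053,0.01,0],[0.0055,-0.053,0.01,0],[0.0055,-0.053,0.01,0],[0.0055,-0.053,0.01,0],[0.0055,-0.053,0.01,0],[0.0055,-0.053,0.01,0],[0.0055,-0.053,0.01,0],[0.0055,-0.053,0.01,0],[0,0,0,0],[0,0,0,0]],
])

```text
time_s: 3.7
tool_pos: [0.4566, -0.3538, 0.2603]
eef_rot: [-0.0, -0.001, 1.0, 0.0]
ft_force: [0.1, 1.2, 0.3]
opening: 0.997
finger_force: 0.0
```

Run:
```python
from h import *
s=sensors.observe();plan([.455,-.357,.25],90)
c=calibration("wrist");im,d=get_image("wrist");np.savez("w2.npz",im=im,d=d,**c);cv2.imwrite("pics/w2.png",im[:,:,::-1])
print(s["joints"])
```

```text
t 3.7 pos [ 0.4566 -0.3538  0.2603] th 90.07 yaw 0.07 shift [ 0.0016 -0.0032  0.0103] rows 1 per [ 0.0016 -0.0032  0.0103]
[ 0.40783458  0.38001952  0.21198099  1.90683536 -0.1033194   0.86595015
  2.24422153]
```

View pics/w2.png

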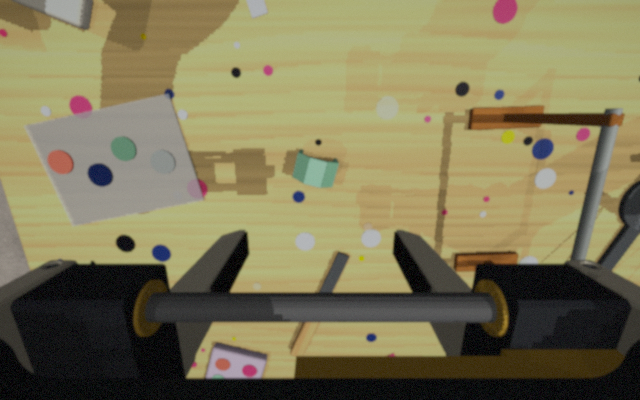

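The cuff is in view at (316,170), tilted slightly in the image, and both fingers are well clear of it.

Run:
```python
from h import *
f=np.load("w2.npz");im=f["im"];d=f["d"];V,U=np.mgrid[0:400,0:640]
p=world("wrist",d,U,V,{k:f[k] for k in("mtx","R","t")});p[d==0]=9
h,s,v=[cv2.cvtColor(im,cv2.COLOR_RGB2HSV)[...,i].astype(int) for i in range(3)]
m=(U>285)&(U<345)&(V>145)&(V<192)&(h>60)&(h<95)&(s>50)&(p[...,2]<.08)
for lo in (.03,.042,.056):
    k=m&(p[...,2]>lo);q=p[k][:,:2]
    (cx,cy),wh,a=cv2.minAreaRect((q*1000).astype(np.float32));print(lo,k.sum(),round(cx,1),round(cy,1),np.round(wh,1),round(a,2),"mean",q.mean(0).round(4),p[k][:,2].max().round(3))
k=m&(p[...,2]>.056);cv2.imwrite("x.png",k*255)
# normals' horizontal direction: fit slopes of +y / -y roof
gz=p[m&(p[...,2]>.035)]; A=np.c_[gz[:,:2]-gz[:,:2].mean(0)]
# ridge direction: least-squares of z on (rotated y)^2
best=min(((np.polyfit(A@[-np.sin(t),np.cos(t)],gz[:,2],4,full=True)[1][0],np.degrees(t)) for t in np.radians(np.arange(-30,31))));print("yaw by roof fit",best)
```

```text
0.03 1009 451.0 -361.8 [55.4 34.6] 75.44 mean [ 0.4504 -0.362 ] 0.064
0.042 994 451.0 -361.7 [55.1 34.6] 75.42 mean [ 0.4506 -0.3618] 0.064
0.056 602 450.8 -361.7 [32.8 34. ] 75.1 mean [ 0.4508 -0.3616] 0.064
yaw by roof fit (np.float64(0.0015838037823544388), np.float64(-14.999999999999998))[ WARN:0@0.209] global loadsave.cpp:1063 imwrite_ Unsupported depth image for selected encoder is fallbacked to CV_8U.
```

Run:
```python
from h import *
plan([.451,-.3617,.015],75.4)
```

```text
t 3.75 pos [ 0.4568 -0.3533  0.2605] th 90.13 yaw 14.73 shift [ 0.0035 -0.0096  0.2455] rows 5 per [ 0.0007 -0.0019  0.0491]
```

>>> play_rows([
  [[0,0,0,7.4],[0,0,0,7.3],[0.0035,-0.0095,0,0],[0,0,0.05,0],[0,0,0.05,0],[0,0,0.04,0],[0,0,0.02,0],[0,0,0,0],[0,0,0,0]],
])

```text
time_s: 4.88
tool_pos: [0.4506, -0.3635, 0.1016]
eef_rot: [0.001, 0.127, 0.992, -0.0]
ft_force: [-0.7, -0.2, 0.6]
opening: 1.0
finger_force: 0.0
```

Run:
```python
from h import *
plan([.451,-.3617,.015],75.4)
```

```text
t 4.88 pos [ 0.4506 -0.3635  0.1016] th 75.4 yaw -0.0 shift [0.     0.0018 0.0866] rows 2 per [0.     0.0009 0.0433]
```

>>> play_rows([
  [[0,0.002,0.03,0],[0,0,0.03,0],[0,0,0.016,0],[0,0,0.01,0],[0,0,0,0],[0,0,0,0],[0,0,0,0]],
])

```text
time_s: 5.75
tool_pos: [0.451, -0.3616, 0.0153]
eef_rot: [0.001, 0.128, 0.992, -0.0]
ft_force: [-0.5, 0.2, -1.4]
opening: 1.0
finger_force: 0.0
```

>>> play_rows([
  [[0,0,0,0],[0,0,0,0],[0,0,0,0],[0,0,0,0],[0,0,0,0],[0,0,0,0]],
], jaw=0.6)

```text
time_s: 6.5
tool_pos: [0.4507, -0.3613, 0.0146]
eef_rot: [0.0, 0.128, 0.992, -0.0]
ft_force: [-0.1, 0.3, 0.3]
opening: 0.623
finger_force: 30.0
```

>>> play_rows([
  [[0,0,-0.02,0],[0,0,-0.045,0],[0,0,-0.055,0],[0,0,-0.055,0],[0,0,-0.05,0],[0,0,-0.01,-8.5],[0,0,0,-8.5],[0,0,0,0],[0,0,0,0]],
])

```text
time_s: 7.62
tool_pos: [0.4503, -0.3613, 0.2493]
eef_rot: [-0.0, -0.018, 1.0, 0.0]
ft_force: [0.1, 0.8, -0.2]
opening: 0.623
finger_force: 30.0
```

Run:
```python
from h import *
plan([.499,-.083,.245],92.4)
```

```text
t 7.62 pos [ 0.4503 -0.3613  0.2493] th 92.1 yaw -0.3 shift [-0.0603  0.276   0.0043] rows 5 per [-0.0121  0.0552  0.0009]
```

>>> play_rows([
  [[-0.008,0.035,0,0],[-0.01,0.045,0,0],[-0.011,0.05,0.001,0],[-0.011,0.05,0.001,0],[-0.011,0.05,0.001,0],[-0.009,0.046,0.001,0],[0,0,0,0],[0,0,0,0],[0,0,0,0]],
])

```text
time_s: 8.75
tool_pos: [0.4992, -0.0845, 0.2456]
eef_rot: [-0.0, -0.019, 1.0, -0.0]
ft_force: [0.8, -0.1, -0.3]
opening: 0.616
finger_force: 30.0
```

Run:
```python
from h import *
plan([.499,-.083,.128],92.4)
im,d=get_image("wrist");np.savez("w3.npz",im=im,d=d,**calibration("wrist"));cv2.imwrite("pics/w3.png",im[:,:,::-1])
```

```text
t 8.75 pos [ 0.4992 -0.0845  0.2456] th 92.14 yaw -0.26 shift [0.0002 0.0015 0.1176] rows 2 per [0.0001 0.0008 0.0588]
```

View pics/w3.png

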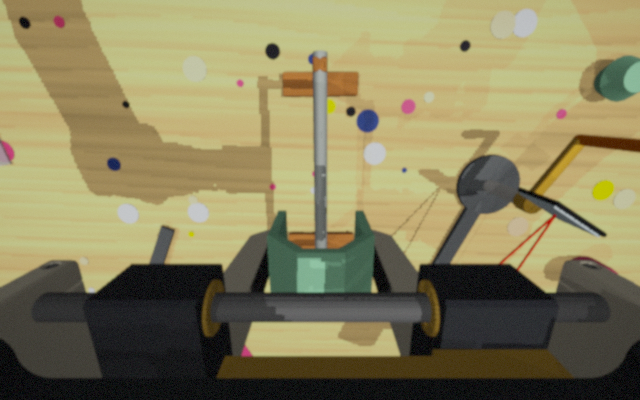

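The bar runs at u≈320 and the cuff's tunnel is centred at u≈321 and square to it, so I can lower.

>>> play_rows([
  [[0,0.001,0.03,0],[0,0,0.03,0],[0,0,0.025,0],[0,0,0.02,0],[0,0,0.012,0],[0,0,0,0],[0,0,0,0],[0,0,0,0]],
])

```text
time_s: 9.8
tool_pos: [0.4999, -0.0822, 0.1294]
eef_rot: [0.001, -0.02, 1.0, -0.0]
ft_force: [-0.7, -0.3, -0.7]
opening: 0.624
finger_force: 30.0
```

>>> play_rows([
  [[0,0,0.003,0],[0,0,0.001,0],[0,0,0,0],[0,0,0,0]],
])

```text
time_s: 10.3
tool_pos: [0.4994, -0.0821, 0.1246]
eef_rot: [-0.0, -0.02, 1.0, -0.0]
ft_force: [0.2, -0.4, -0.9]
opening: 0.619
finger_force: 30.0
```

>>> play_rows([
  [[0,0,0,0],[0,0,0,0],[0,0,0,0],[0,0,0,0],[0,0,0,0],[0,0,0,0]],
], jaw=0)

```text
time_s: 11.05
tool_pos: [0.4995, -0.0821, 0.1246]
eef_rot: [0.0, -0.02, 1.0, -0.0]
ft_force: [-0.2, -0.3, 0.0]
opening: 0.998
finger_force: 0.0
```

>>> play_rows([
  [[0,0,-0.02,0],[0,0,-0.04,0],[0,0,-0.05,0],[0,0,-0.05,0],[0,0,-0.02,0],[0,0,0,0],[0,0,0,0],[0,0,0,0]],
])

```text
time_s: 12.05
tool_pos: [0.4989, -0.082, 0.3034]
eef_rot: [-0.001, -0.02, 1.0, 0.0]
ft_force: [-0.2, -0.0, 0.3]
opening: 1.0
finger_force: 0.0
```

Run:
```python
from h import *
plan([.437,.203,.28],62)
A=[]
for n in ("side","scene"):
    im,d=get_image(n);np.savez(n+"1.npz",im=im,d=d,**calibration(n))
    c=im[130:230,300:420] if n=="side" else im[125:225,260:380]
    A.append(cv2.resize(c[:,:,::-1],(400,333),interpolation=cv2.INTER_CUBIC))
cv2.imwrite("pics/hung.png",np.hstack(A))
```

```text
t 12.05 pos [ 0.4989 -0.082   0.3034] th 92.31 yaw 30.31 shift [0.1885 0.2226 0.0234] rows 5 per [0.0377 0.0445 0.0047]
```

View pics/hung.png

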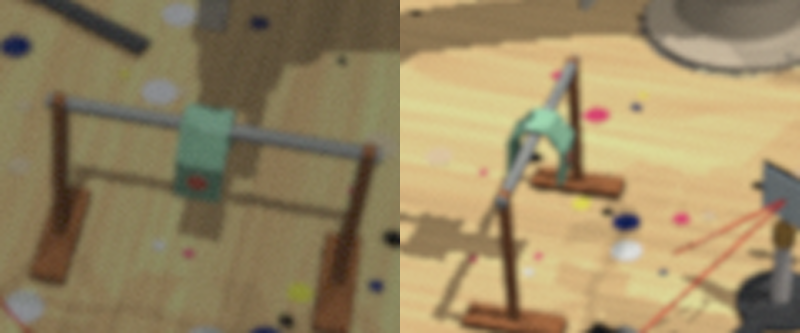

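The cuff hangs upright on the bar near its middle with the coral dot facing the mirror. Next is the post.

>>> play_rows([
  [[0,0,0,10.1],[0,0,0,10.1],[0,0,0,10.1],[0.037,0.044,0.004,0],[0.037,0.044,0.004,0],[0.037,0.044,0.004,0],[0.037,0.044,0.004,0],[0.0375,0.0445,0.004,0],[0,0,0,0],[0,0,0,0]],
])

```text
time_s: 13.4
tool_pos: [0.4391, 0.1991, 0.2842]
eef_rot: [-0.0, 0.242, 0.97, -0.001]
ft_force: [0.4, -0.3, 0.2]
opening: 1.0
finger_force: 0.0
```

Run:
```python
from h import *
plan([.438,.2025,.136],62)
im,d=get_image("wrist");np.savez("w4.npz",im=im,d=d,**calibration("wrist"));cv2.imwrite("pics/w4.png",im[:,:,::-1])
V,U=np.mgrid[0:400,0:640]
p=world("wrist",d,U,V);h,s,v=[cv2.cvtColor(im,cv2.COLOR_RGB2HSV)[...,i].astype(int) for i in range(3)]
m=(d>0)&(p[...,2]>.17)&(p[...,2]<.19)&(abs(p[...,0]-.44)<.05)&(abs(p[...,1]-.2)<.05);print("post top",m.sum(),p[m].mean(0).round(4),p[m].min(0).round(4),p[m].max(0).round(4),U[m].mean(),V[m].mean())
for n in("side","scene"):
    f=np.load(n+"1.npz");im=f["im"];q=world(n,f["d"],U,V,{k:f[k] for k in("mtx","R","t")});h,s,v=[cv2.cvtColor(im,cv2.COLOR_RGB2HSV)[...,i].astype(int) for i in range(3)]
    c=(q[...,2]>.1)&(q[...,2]<.17)&(abs(q[...,0]-.5)<.05)&(abs(q[...,1]+.07)<.06)
    mi=c&(h>60)&(h<95)&(s>50);do=c&((h<14)|(h>168))&(s>80);print(n,"cuff",mi.sum(),q[mi].min(0).round(3),q[mi].max(0).round(3),"dot",do.sum(),np.median(q[do],0).round(4) if do.any() else 0)
```

```text
t 13.4 pos [0.4391 0.1991 0.2842] th 62.02 yaw 0.02 shift [0.0026 0.0025 0.1482] rows 3 per [0.0009 0.0008 0.0494]
post top 109 [0.4369 0.2032 0.1742] [0.4317 0.1976 0.17  ] [0.4428 0.2087 0.1764] 323.6880733944954 190.23853211009174
side cuff 208 [ 0.483 -0.11   0.115] [ 0.517 -0.053  0.17 ] dot 19 [ 0.4998 -0.0558  0.1316]
scene cuff 79 [ 0.484 -0.11   0.13 ] [ 0.52  -0.056  0.17 ] dot 1 [ 0.4998 -0.0569  0.1277]
```

View pics/w4.png

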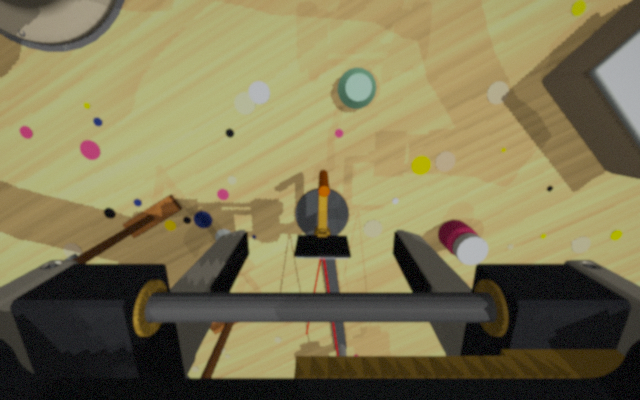

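The post top is at (324,190), between the fingers, with the mirror and lever square to the tool. I descend and grip.

>>> play_rows([
  [[0.0035,0.0025,0,0],[0,0,0.04,0],[0,0,0.04,0],[0,0,0.04,0],[0,0,0.028,0],[0,0,0,0],[0,0,0,0],[0,0,0,0]],
])

```text
time_s: 14.45
tool_pos: [0.438, 0.2037, 0.1379]
eef_rot: [0.001, 0.242, 0.97, 0.001]
ft_force: [0.1, -0.2, 0.5]
opening: 0.999
finger_force: 0.0
```

>>> play_rows([
  [[0,0,0,0],[0,0,0,0],[0,0,0,0],[0,0,0,0],[0,0,0,0],[0,0,0,0],[0,0,0,0],[0,0,0,0]],
], jaw=1)

```text
time_s: 15.45
tool_pos: [0.4373, 0.2035, 0.1366]
eef_rot: [0.0, 0.242, 0.97, -0.0]
ft_force: [0.1, 0.6, -0.1]
opening: 0.187
finger_force: 0.0
```

Run:
```python
from h import *
plan([.4653,.232,.136],33.6)
# arc of 28.4 deg clockwise in 8 rows; step in tool axes: first turn applied with row
p=sensors.observe()["tool_pos"];th=np.radians(theta());H=np.array([p[0]+.085*np.sin(th),p[1]-.085*np.cos(th)]);print("H",H)
n=8;a=np.radians(28.4/n);
# tool frame at row start: radial out = tool x, clockwise tangent = +y
print("row shift", .085*(np.cos(a)-1), .085*np.sin(a),"deg",28.4/n)
D=np.array([.4998,-.0555]);
for h in (H,np.array([.512,.161])):
    b=np.degrees(np.arctan2(*(D-h)[::-1]));print("bearing",b,"v",np.radians(-19.7-b)/2-.15)
```

```text
t 15.45 pos [0.4373 0.2035 0.1366] th 62.0 yaw 28.4 shift [0.0082 0.0391 0.0006] rows 1 per [0.0082 0.0391 0.0006]
H [0.51232254 0.16359937]
row shift -0.00016310280537525313 0.0052631620142906494 deg 3.55
bearing -93.27115872848651 v 0.4920294771597272
bearing -93.2252657279833 v 0.49162898517852693
```

>>> play_rows([
  [[0,0,0,0],[0,0,0,0],[0,0,0,0],[0,0,0,0]],
])

```text
time_s: 15.95
tool_pos: [0.4373, 0.2036, 0.1366]
eef_rot: [0.0, 0.242, 0.97, 0.0]
ft_force: [-0.2, -0.7, -1.0]
opening: 0.122
finger_force: 30.0
```

>>> play_rows([
  [[-0.0002,0.0053,0,3.5],[-0.0002,0.0053,0,3.5],[-0.0002,0.0053,0,3.5],[-0.0002,0.0053,0,3.5],[0,0,0,0],[0,0,0,0]],
])

```text
time_s: 16.7
tool_pos: [0.4494, 0.2203, 0.1366]
eef_rot: [0.0, 0.358, 0.934, -0.0]
ft_force: [-0.1, -3.0, 0.7]
opening: 0.12
finger_force: 30.0
```

>>> play_rows([
  [[-0.0002,0.0053,0,3.5],[-0.0002,0.0053,0,3.5],[-0.0002,0.0053,0,3.5],[-0.0002,0.0053,0,3.5],[0,0,0,0],[0,0,0,0],[0,0,0,0]],
])

```text
time_s: 17.58
tool_pos: [0.4654, 0.2338, 0.1366]
eef_rot: [0.0, 0.469, 0.883, -0.0]
ft_force: [0.1, -4.9, 1.0]
opening: 0.125
finger_force: 30.0
```

Run:
```python
from h import *
p=sensors.observe()["tool_pos"];print(p,theta(),sensors.observe()["ft_force"])
V,U=np.mgrid[0:400,0:640];A=[]
for n in("side","scene"):
    im,d=get_image(n);c=calibration(n);np.savez(n+"2.npz",im=im,d=d,**c)
    cr=im[150:280,270:400] if n=="side" else im[130:260,285:415]
    A.append(cv2.resize(cr[:,:,::-1],(400,400),interpolation=cv2.INTER_CUBIC))
cv2.imwrite("pics/beam.png",np.hstack(A))
```

```text
[0.46542725 0.2337507  0.13660533] 34.05349885853338 [ 0.11541217 -4.94703168  1.02995731]
```

View pics/beam.png

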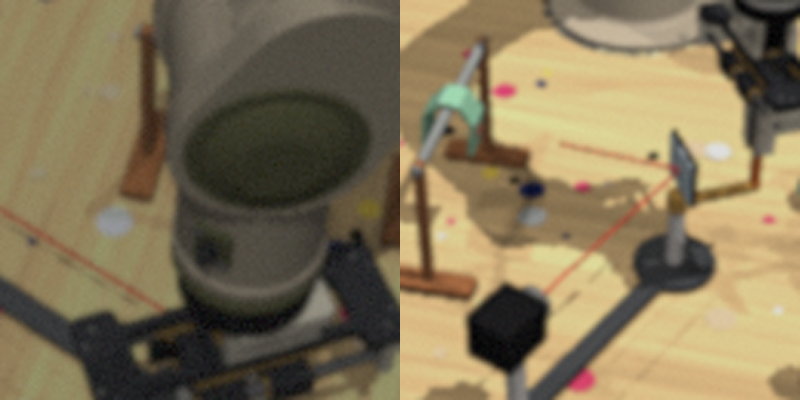

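In the scene crop the reflected beam runs from (675,170) to (558,143) and heads for the cuff's near leg. I measure it by casting rays onto the plane z = 0.132.

Run:
```python
from h import *
f=np.load("scene2.npz");im=f["im"].astype(int);K,R,t=f["mtx"],f["R"],f["t"]
V,U=np.mgrid[0:400,0:640]
red=(im[...,0]-(im[...,1]+im[...,2])/2)
base=np.array
# weighted row centroid of redness per column along beam
pts=[]
for u in range(338,371):
    vc=185.2+(u-374.4)*(8.7/38.1); vs=np.arange(int(vc)-4,int(vc)+6)
    g=(im[vs,u,1]-0.5*im[vs,u,0]); w=np.clip(np.median(g)-g-4,0,None)
    if w.sum()>5: pts.append((u,(w*vs).sum()/w.sum()))
pts=np.array(pts,np.float32)
C=-R.T@t
ray=np.c_[pts,np.ones(len(pts))]@np.linalg.inv(K).T@R; X=C+ray*((.132-C[2])/ray[:,2])[:,None]
l=cv2.fitLine(X[:,:2].astype(np.float32),cv2.DIST_HUBER,0,.01,.01).ravel()
if l[1]>0:l[:2]*=-1
b=np.degrees(np.arctan2(l[1],l[0]));print(len(pts),"beam bearing",b,"ends",X[0],X[-1])
n=np.array([-l[1],l[0]]);D=np.array([.4998,-.0555]);print("dot off line",n@(D-l[2:]),"H off line",n@(np.array([.512,.162])-l[2:]))
```

```text
33 beam bearing -93.71918 ends [0.50580825 0.03956559 0.132     ] [0.5238036  0.14797202 0.132     ]
dot off line 0.000294053681457019 H off line -0.0016400689606726514
```

```bash
python3 -c "
from h import *
s=sensors.observe();print(s['time_s'],np.abs(s['dq']).max(),s['finger_force']);print(workorder.sign_off())"
```

```text
17.675 0.002015115710466488 30.00025302171707
the job is handed in; nothing more can be done
None
```

The cuff hangs on the middle of the bar with its dot towards the mirror, and the gripper is holding the mirror at about 0.49 rad. The reflected beam measured within about 1 mm sideways of the dot; I did not measure its height separately. I handed the job in at 17.7 s and got no verdict back.

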